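# Wipe the copper offcuts off the dressing plate

### The job

Take the green scraper block, lower it onto the bright metal plate while both copper offcuts still lie there, and wipe both offcuts over the plate's edge into the blue catch tray. The offcuts are sharp, so never touch them with the gripper or arm. Then stand the scraper upright on the bench top, off the plate and tray, and let go of it.

Things in the scene. Friction and masses are not known exactly. Their poses are not given: they have to be found in the camera images.
- scraper: Loose scraper, 0.18-0.33 kg: green bar 140 (its x) x 30 (y) x 25 mm high; on its middle a black upright grip rib 60 (x) x 24 (y) mm, 25 to 76 mm above the sole. Origin: centre of the sole, z up. Wipes with either long face (+y or -y). Stands on the bench at the robot's right, x axis roughly left-right. Beside it, 100+ mm nearer or farther, stands a wooden wire brush: not the tool.
- plate: Fixed bright plate 170 (its x) x 190 mm (y), flat top 40 mm above the bench, no rim. Origin: at bench height under the plate's centre, z up. Blue open tray joined all along its +y edge (y 95 mm): inside x -110 to 110, y 95 to 215 mm, floor 12 mm and walls 40 mm above the bench (none above the plate's top). +y points to the robot's left, within 20 degrees.
- offcut_a: Loose copper offcut, 22 x 16 x 10 mm high, 31 g, lying on the plate's top. Origin: centre of its underside. It starts in the plate's x from -45 to -16 mm, y from -30 to 60 mm, any yaw.
- offcut_b: The second copper offcut, just like offcut_a. It starts in the plate's x from 16 to 45 mm, y from -30 to 60 mm, any yaw.

How it is judged:
By the outcome, as a careful person would: the job done as asked, in the order asked, and still so for the second after the job is handed in, with the robot touching nothing.
It also fails if it takes over 54 s, if anything falls off the work surface, if the arm or the gripper's body presses on something with over 40 N, if the wrist force passes 120 N, or if a joint passes its speed limit or range.

### The arm

A 6-joint arm with a two-finger parallel gripper is mounted at the origin on the work surface. World frame = base frame: x ahead of the robot, y to its left, z up, the work surface at z = 0. Lengths are in m, angles in rad, forces in N, time in s.
With the tool pointing down it reaches from about 0.275 to 0.85 m from the base axis. Payload 19 kg.
Tool frame: the origin (TCP) lies on the mounting face of the last link; the fingertips stand 173 mm ahead of it and the grasp point (between the pads) lies 155 mm ahead of it; z points along the fingers, y is the line along which they close (so a half turn about z gives the same grasp; the last joint's range is limited). The gripper opens to 85 mm and grips with 20 to 120 N. Pads are 22 mm wide; open, the fingers measure 114 mm over their backs; the gripper's body (76 mm by 85 mm) begins 54 mm behind the grasp point. The pads swing forward as they close: fully open they stand 13 mm farther back than shut.
Start: joints at [-1.435, 0.15, 1.437, -0, 1.554, -0.134], TCP at [0.153, -0.554, 0.405] pointing down, gripper open.
Joint ranges: [-2.8, 2.8], [-0.68, 2.1], [0.12, 2.68], [-1.39, 4.53], [0.16, 2.79], [-2.81, 2.81]. Speed limits (rad/s): [1.89, 1.89, 2.22, 3.01, 3.01, 3.01].

### API

Orientations are given as a rotation vector (axis times angle).
In Python, from rig import get_obs, capture, hand_in gives the robot as it stands. The module is installed in compiled form; this text tells all that it offers.
- The arm moves only by the tool carry_out, never from a script. Its argument "series" is a list of rows, each a list of 5 numbers: the shift along the world's x, y, z in m, then the turn about the world's z in rad, then the opening, from 0 (shut) to 1 (fully open). In form: [[x, y, z, yaw, gripper], ...]. A call has 1 to 8 rows; each row shifts and turns the commanded pose from where the row before left it; what a row does not reach is not made up. A row lasts 1/12 s, in which the tool goes at most 41.7 mm and 7.16 degrees, less where a joint would pass 70% of its speed; a pose out of reach is approached as far as the arm can. A call is refused whole if a number of a shift passes 0.0417 or a number of a turn 0.125, either way. A call with a gripper value outside its range is refused whole. The fingers move at their own pace and stop on an object; "newtons" is the grip in N (left out, the last holds). Time passes only in rows, so rows that do not move let the fingers close. It gives the time, the measured TCP pose, the force, the opening and the grip force at its end, in the units of the state.
- get_obs(): the state, without advancing time (a new reading comes with each control period).
- capture(name): name is "side" or "top" or "wrist"; returns a dict with "color" (420x560x3 uint8, red, green, blue), "K" (3x3 intrinsics, pixels), "R" (3x3) and "t" (3): a world point X has camera coordinates R X + t; the wrist camera has in their place "tool_from_camera" (4x4, takes a point from camera to tool coordinates, whose origin is the TCP and whose axes are the flange's). Camera axes: x right, y down, z forward; pixel columns grow to the right and rows downward; lengths in m; the calibration is good to about 2 mm. The wrist camera is an equidistant fisheye: a pixel r from the principal point sees the ray r / f radians off the axis. A picture is of the moment at which its call begins: read the wrist's pose just before it. There is no depth.
- hand_in(): hands the job in; it is judged then, once.
The state is a dict: "time": time; "joints": joint angles; "qvel": joint speeds; "effort": joint torques, N m; "ee_pos": TCP position; "tcp_rot": TCP orientation; "wrist_force": force on the tool from outside, world axes, zero at the start; "ft_torque": the same for the moment, N m; "gripper_width": finger opening in m; "finger_force": force on a finger pad.
Only numpy, scipy, OpenCV 4.12 (cv2) and the standard library are available. Lean on these libraries where they do the work, as an engineer would, in place of code of your own. Each camera call takes 0.05 s, during which the arm holds its last target. There are 200 camera calls.

## Working session

There is one attempt and no reset: what is moved stays moved. The work goes in short steps, Python scripts to look and compute and a tool call to move; the robot and the scene stay as the last step left them, time stands still between calls to the robot, and variables do not carry over. Pictures are saved under pics/ and viewed, at most 10 in all, crops included, and the job is handed in when it is done.

Besides the shell and the picture viewer there is one more tool, called as name([rows], argument=value, ...), one row to a line, values as JSON. carry_out: Moves the arm, as the interface text tells. Its arguments: {"type":"object","properties":{"series":{"type":"array","items":{"type":"array","items":{"type":"number"}}},"newtons":{"type":"number"}},"required":["series"]}

```bash
mkdir -p pics
python3 - <<'E'
from rig import get_obs,capture
import cv2,numpy as np,pickle
o=get_obs();print({k:np.round(v,3) for k,v in o.items()})
d={n:capture(n) for n in("top","side","wrist")}
pickle.dump((o,d),open('c0.pkl','wb'))
for n in d: 
  cv2.imwrite(f'pics/{n}0.png',d[n]['color'][:,:,::-1])
  print(n,{k:np.round(v,3).tolist() for k,v in d[n].items() if k!='color'})
E
```

```text
{'time': np.float64(0.0), 'joints': array([-1.435,  0.151,  1.438,  0.   ,  1.554, -0.134]), 'qvel': array([-0.002,  0.001, -0.   , -0.   ,  0.   , -0.003]), 'effort': array([ 3.0000e-03, -7.1305e+01, -5.7087e+01,  0.0000e+00,  9.0000e-03,
        0.0000e+00]), 'ee_pos': array([ 0.153, -0.554,  0.404]), 'tcp_rot': array([-3.112, -0.422, -0.   ]), 'wrist_force': array([-0.027,  0.057, -0.472]), 'ft_torque': array([ 0.043, -0.05 , -0.02 ]), 'finger_force': np.float64(0.0), 'gripper_width': np.float64(0.086)}
top {'K': [[514.986, 0.0, 279.844], [0.0, 514.986, 210.727], [0.0, 0.0, 1.0]], 'R': [[0.01, -1.0, -0.002], [-0.996, -0.01, -0.087], [0.087, 0.003, -0.996]], 't': [-0.104, 0.541, 0.819]}
side {'K': [[448.443, 0.0, 283.659], [0.0, 448.443, 202.446], [0.0, 0.0, 1.0]], 'R': [[0.987, -0.157, 0.019], [-0.084, -0.622, -0.778], [0.134, 0.767, -0.628]], 't': [-0.543, 0.03, 0.828]}
wrist {'K': [[325.192, 0.0, 282.56], [0.0, 325.192, 206.827], [0.0, 0.0, 1.0]], 'tool_from_camera': [[0.001, -0.946, -0.325, 0.083], [1.0, 0.0, 0.001, 0.0], [-0.0, -0.325, 0.946, 0.03], [0.0, 0.0, 0.0, 1.0]]}
```

View pics/top0.png

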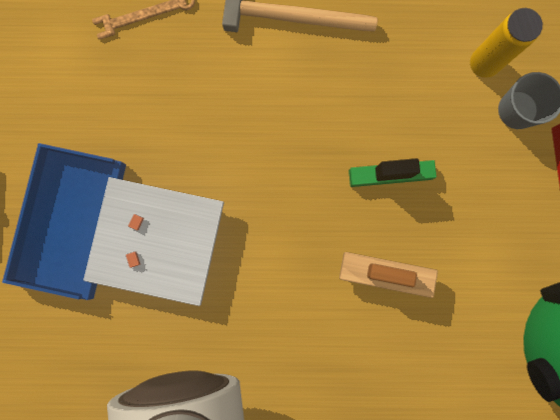

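View pics/side0.png

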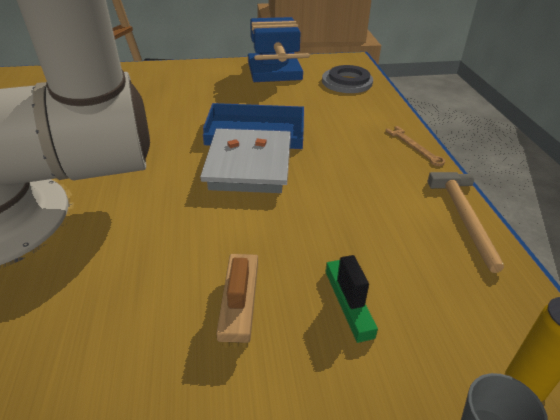

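The top view shows the plate (corners about (108,178), (222,202), (200,304), (86,280)) with offcuts at (136,222) and (133,260). The tray is to its left, the green scraper at (393,172) and the brush at (390,275). The side view agrees.

```bash
cat > h.py <<'E'
import numpy as np,cv2
def ray(c,uv,z):
    d=c['R'].T@np.linalg.inv(c['K'])@np.array([uv[0],uv[1],1.]);o=-c['R'].T@c['t']
    return (o+d*(z-o[2])/d[2])
def comps(m,minA=30):
    n,l,s,_=cv2.connectedComponentsWithStats(m.astype('uint8'))
    return [(l==i) for i in range(1,n) if s[i,4]>minA]
def pts(m): return np.argwhere(m)[:,::-1].astype(np.float32)
def rect(c,m,z):
    ct=cv2.findContours(m.astype('uint8'),cv2.RETR_EXTERNAL,cv2.CHAIN_APPROX_NONE)[0]
    ct=max(ct,key=cv2.contourArea)[:,0].astype(float)
    w=np.array([ray(c,p,z)[:2] for p in ct],np.float32)*1000
    return cv2.minAreaRect(w),cv2.boxPoints(cv2.minAreaRect(w))
E
python3 - <<'E'
import pickle;from h import *
o,d=pickle.load(open('c0.pkl','rb'));c=d['top'];h=cv2.cvtColor(c['color'],cv2.COLOR_RGB2HSV).astype(int);H,S,V=h[...,0],h[...,1],h[...,2]
roi=np.zeros(H.shape,bool);roi[130:320,0:480]=1
np.set_printoptions(precision=1,suppress=True)
for nm,m,z in(('plate',(S<60)&(V>140),.04),('off',((H<12)|(H>174))&(S>110)&(V>90),.05),('green',(H>45)&(H<80)&(S>120)&(V>50),.025),('rib',(V<45),.076)):
    for k in comps(m&roi,60):
        r,b=rect(c,k,z);print(nm,k.sum(),pts(k).mean(0),r,b.ravel())
E
```

```text
plate 12151 [154.  240.8] ((490.77899169921875, 103.2265625), (190.5821990966797, 170.09292602539062), 78.48419952392578) [388.4  26.8 555.1  -7.1 593.1 179.6 426.5 213.6]
off 137 [135.5 222.1] ((519.0457763671875, 129.4404754638672), (16.428293228149414, 20.491605758666992), 65.21994018554688) [506.3 126.3 524.9 117.7 531.8 132.6 513.2 141.2]
off 142 [132.5 259.1] ((460.6934814453125, 132.39561462402344), (21.12776756286621, 16.292949676513672), 20.334636688232422) [448.  136.4 453.6 121.1 473.4 128.4 467.8 143.7]
green 965 [388.8 174.6] ((605.4902954101562, -282.1208190917969), (31.53130531311035, 141.35171508789062), 5.658599853515625) [ 582.8 -213.3  596.8 -354.   628.1 -350.9  614.2 -210.2]
rib 207 [394.3 175.3] ((596.5357055664062, -278.5052490234375), (20.247995376586914, 64.70738983154297), 0.565655529499054) [ 586.1 -246.3  586.7 -311.   607.  -310.8  606.3 -246.1]
```

carry_out([
  [0.0283,0.017,-0.005,0.0876,1],
  [0.0283,0.017,-0.005,0.0876,1],
  [0.0283,0.017,-0.005,0.0876,1],
  [0.0283,0.017,-0.005,0.0876,1],
  [0.0283,0.017,-0.005,0.0876,1],
  [0.0283,0.017,-0.005,0.0876,1],
  [0.0283,0.017,-0.005,0.0876,1],
  [0.0283,0.017,-0.005,0.0876,1],
], newtons=80)

```text
time: 0.82
ee_pos: [0.3809, -0.417, 0.3643]
tcp_rot: [-2.775, -1.471, 0.0]
wrist_force: [0.1, -0.3, 1.4]
gripper_width: 0.0854
finger_force: 0.0
```

carry_out([
  [0.0283,0.017,-0.005,0.0876,1],
  [0.0283,0.017,-0.005,0.0876,1],
  [0.0283,0.017,-0.005,0.0876,1],
  [0.0283,0.017,-0.005,0.0876,1],
  [0.0283,0.017,-0.005,0.0876,1],
  [0.0283,0.017,-0.005,0.0876,1],
  [0.0283,0.017,-0.005,0.0876,1],
  [0.0283,0.017,-0.005,0.0876,1],
])

```text
time: 1.48
ee_pos: [0.6073, -0.281, 0.3241]
tcp_rot: [-2.101, -2.335, 0.0]
wrist_force: [0.3, -0.4, 0.1]
gripper_width: 0.0852
finger_force: 0.0
```

carry_out([
  [0,0,0,0,1],
  [0,0,0,0,1],
  [0,0,0,0,1],
])

```text
time: 1.73
ee_pos: [0.6058, -0.2823, 0.3243]
tcp_rot: [-2.107, -2.329, 0.001]
wrist_force: [0.0, -1.2, 0.7]
gripper_width: 0.0852
finger_force: 0.0
```

Run:
```python
from rig import capture
import cv2
cv2.imwrite('pics/w1.png',capture('wrist')['color'][:,:,::-1])
```

```text
(no output)
```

View pics/w1.png

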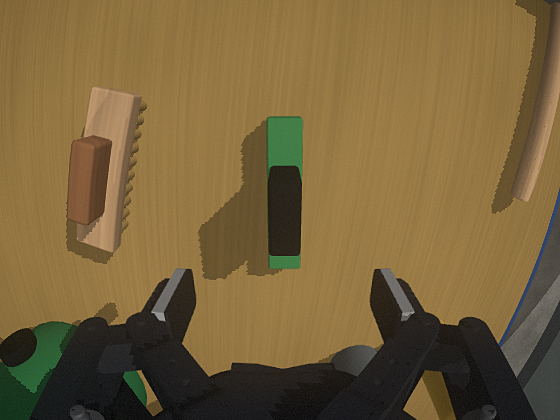

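The wrist view shows the scraper centred between the fingers (column 285) and aligned with them, so I descend and grip.

carry_out([
  [0,0,-0.02,0,1],
  [0,0,-0.02,0,1],
  [0,0,-0.02,0,1],
  [0,0,-0.02,0,1],
  [0,0,-0.02,0,1],
  [0,0,-0.018,0,1],
  [0,0,0,0,1],
  [0,0,0,0,1],
])

```text
time: 2.45
ee_pos: [0.6053, -0.2829, 0.2068]
tcp_rot: [-2.108, -2.328, 0.0]
wrist_force: [-0.1, 0.1, 0.4]
gripper_width: 0.0855
finger_force: 0.0
```

carry_out([
  [0,0,0,0,0],
  [0,0,0,0,0],
  [0,0,0,0,0],
  [0,0,0,0,0],
  [0,0,0,0,0],
  [0,0,0,0,0],
  [0,0,0,0,0],
  [0,0,0,0,0],
])

```text
time: 3.12
ee_pos: [0.6061, -0.2822, 0.2073]
tcp_rot: [2.106, 2.33, -0.0]
wrist_force: [-1.3, 1.0, 6.3]
gripper_width: 0.0231
finger_force: 78.3
```

carry_out([
  [0,0,0,0,0],
  [0,0,0,0,0],
  [0,0,0,0,0],
  [0,0,0,0,0],
])

```text
time: 3.45
ee_pos: [0.6061, -0.2822, 0.2073]
tcp_rot: [2.106, 2.33, -0.0]
wrist_force: [-1.4, -1.0, 6.0]
gripper_width: 0.0233
finger_force: 78.3
```

carry_out([
  [0,0,0.015,0,0],
  [0,0,0.025,0,0],
  [0,0,0.025,0,0],
  [0,0,0.025,0,0],
  [0,0,0.01,0,0],
  [0,0,0,0,0],
])

```text
time: 3.95
ee_pos: [0.6063, -0.2823, 0.3091]
tcp_rot: [2.104, 2.328, 0.001]
wrist_force: [-0.2, -0.3, -1.9]
gripper_width: 0.0233
finger_force: 78.7
```

carry_out([
  [-0.0087,0.0251,0,0.0907,0],
  [-0.0087,0.0251,0,0.0907,0],
  [-0.0087,0.0251,0,0.0907,0],
  [-0.0087,0.0251,0,0.0907,0],
  [-0.0087,0.0251,0,0.0907,0],
  [-0.0087,0.0251,0,0.0907,0],
  [-0.0087,0.0251,0,0.0907,0],
])

```text
time: 4.53
ee_pos: [0.5443, -0.1053, 0.3046]
tcp_rot: [-1.267, -2.872, 0.0]
wrist_force: [0.9, 0.5, -1.7]
gripper_width: 0.0233
finger_force: 79.0
```

carry_out([
  [-0.0087,0.0251,0,0.0907,0],
  [-0.0087,0.0251,0,0.0907,0],
  [-0.0087,0.0251,0,0.0907,0],
  [-0.0087,0.0251,0,0.0907,0],
  [-0.0087,0.0251,0,0.0907,0],
  [-0.0087,0.0251,0,0.0907,0],
  [-0.0087,0.0251,0,0.0907,0],
  [0,0,0,0,0],
])

```text
time: 5.2
ee_pos: [0.4826, 0.0723, 0.305]
tcp_rot: [-0.301, -3.125, -0.001]
wrist_force: [0.7, -0.9, -1.3]
gripper_width: 0.0236
finger_force: 79.1
```

Run:
```python
from rig import capture,get_obs
import cv2
o=get_obs();print(o['ee_pos'],o['tcp_rot'],o['wrist_force'],o['gripper_width'],o['joints'])
cv2.imwrite('pics/t2.png',capture('top')['color'][:,:,::-1])
cv2.imwrite('pics/s2.png',capture('side')['color'][:,:,::-1])
```

```text
[0.48258313 0.07231575 0.30495337] [-3.00647918e-01 -3.12452300e+00 -1.27562426e-03] [ 0.65642432 -0.87555165 -1.2521065 ] 0.02357029027778252 [-9.61970566e-03  2.64560807e-02  1.77747345e+00  1.06535396e-03
  1.34022161e+00 -1.38880744e+00]
```

View pics/s2.png

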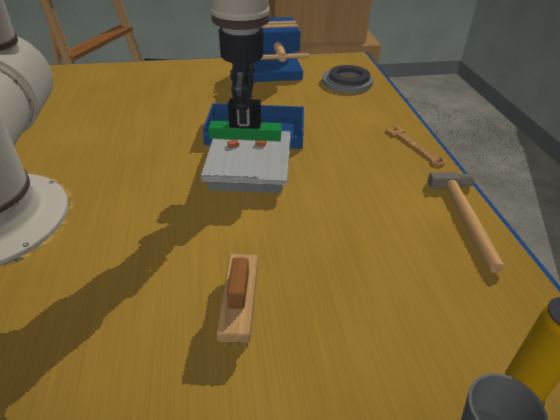

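The side view shows the scraper held level over the plate, with both offcuts still at (233,144) and (261,142). Lowering now.

carry_out([
  [0,0,-0.015,0,0],
  [0,0,-0.015,0,0],
  [0,0,-0.015,0,0],
  [0,0,-0.008,0,0],
  [0,0,0,0,0],
  [0,0,0,0,0],
])

```text
time: 5.8
ee_pos: [0.4844, 0.0687, 0.2533]
tcp_rot: [-0.316, -3.125, 0.0]
wrist_force: [-0.3, -0.6, -1.7]
gripper_width: 0.0231
finger_force: 79.2
```

carry_out([
  [0,0,-0.002,0,0],
  [0,0,0,0,0],
  [0,0,0,0,0],
])

```text
time: 6.05
ee_pos: [0.4844, 0.0692, 0.2521]
tcp_rot: [0.314, 3.125, -0.0]
wrist_force: [-0.1, 0.0, -2.4]
gripper_width: 0.0233
finger_force: 79.2
```

carry_out([
  [0,0,-0.001,0,0],
  [0,0,0,0,0],
  [0,0,0,0,0],
])

```text
time: 6.3
ee_pos: [0.4842, 0.0692, 0.2508]
tcp_rot: [0.314, 3.126, -0.0]
wrist_force: [-0.3, 0.2, -2.6]
gripper_width: 0.0238
finger_force: 79.2
```

carry_out([
  [0,0,-0.002,0,0],
  [0,0,0,0,0],
  [0,0,0,0,0],
])

```text
time: 6.55
ee_pos: [0.4842, 0.0692, 0.2485]
tcp_rot: [-0.314, -3.126, 0.0]
wrist_force: [-0.3, -0.1, -0.7]
gripper_width: 0.023
finger_force: 79.2
```

carry_out([
  [0,0,-0.001,0,0],
  [0,0,0,0,0],
  [0,0,0,0,0],
])

```text
time: 6.8
ee_pos: [0.4842, 0.0692, 0.2476]
tcp_rot: [-0.314, -3.126, 0.0]
wrist_force: [-0.0, 0.5, -0.9]
gripper_width: 0.023
finger_force: 79.2
```

carry_out([
  [0,0,-0.001,0,0],
  [0,0,0,0,0],
  [0,0,0,0,0],
])

```text
time: 7.05
ee_pos: [0.4843, 0.0693, 0.2473]
tcp_rot: [0.314, 3.125, -0.0]
wrist_force: [-4.4, 1.1, 7.8]
gripper_width: 0.0234
finger_force: 80.3
```

carry_out([
  [0.0016,0.0078,0,0,0],
  [0.0016,0.0078,0,0,0],
  [0.0016,0.0078,0,0,0],
  [0.0016,0.0078,0,0,0],
  [0.0016,0.0078,0,0,0],
  [0.0016,0.0078,0,0,0],
  [0.0016,0.0078,0,0,0],
  [0.0016,0.0078,0,0,0],
])

```text
time: 7.72
ee_pos: [0.4973, 0.1319, 0.2472]
tcp_rot: [0.314, 3.125, -0.001]
wrist_force: [-0.8, -4.4, 8.4]
gripper_width: 0.0234
finger_force: 80.3
```

Run:
```python
from rig import capture,get_obs
import cv2,numpy as np
w=capture('wrist')['color'];s=capture('side')['color'][60:220,160:360]
s=cv2.resize(s,None,fx=2,fy=2);c=np.zeros((420,800,3),np.uint8);c[:,:400]=cv2.resize(w,(400,420));c[:320,400:]=s
cv2.imwrite('pics/m3.png',c[:,:,::-1])
```

```text
(no output)
```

View pics/m3.png

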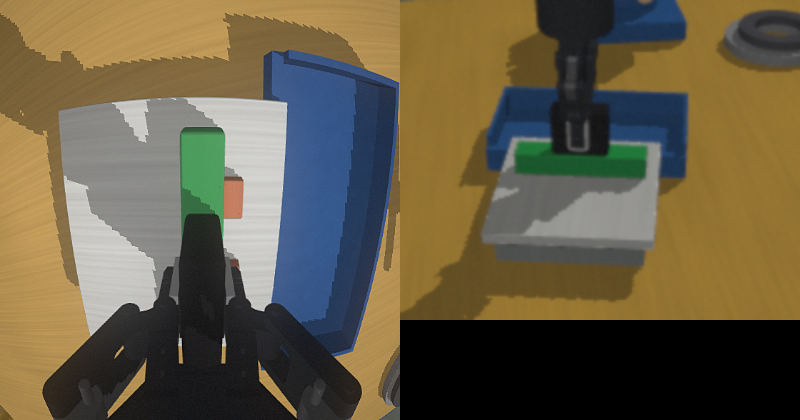

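The wrist picture shows both offcuts resting against the bar's leading face, at (233,197) and (235,265). I continue over the edge.

carry_out([
  [0.0016,0.0078,0,0,0],
  [0.0016,0.0078,0,0,0],
  [0.0016,0.0078,0,0,0],
  [0.0016,0.0078,0,0,0],
  [0.0016,0.0078,0,0,0],
  [0.0016,0.0078,0,0,0],
  [0.0016,0.0078,0,0,0],
  [0.0016,0.0078,0,0,0],
])

```text
time: 8.48
ee_pos: [0.5101, 0.1943, 0.2472]
tcp_rot: [0.314, 3.125, -0.001]
wrist_force: [-1.1, -4.8, 6.9]
gripper_width: 0.0235
finger_force: 80.2
```

carry_out([
  [0.001,0.0049,0,0,0],
  [0,0,0,0,0],
  [0,0,0,0,0],
  [0,0,0,0,0],
])

```text
time: 8.82
ee_pos: [0.5111, 0.1995, 0.2473]
tcp_rot: [0.314, 3.124, 0.002]
wrist_force: [1.3, 3.5, 4.9]
gripper_width: 0.0235
finger_force: 80.0
```

carry_out([
  [0,0,0.01,0,0],
  [0,0,0.02,0,0],
  [0,0,0.02,0,0],
  [0,0,0.02,0,0],
  [0,0,0.02,0,0],
  [0,0,0.01,0,0],
  [0,0,0,0,0],
])

```text
time: 9.4
ee_pos: [0.511, 0.199, 0.3492]
tcp_rot: [0.314, 3.123, 0.002]
wrist_force: [0.0, 0.2, -1.7]
gripper_width: 0.0234
finger_force: 79.3
```

Run:
```python
from rig import capture,get_obs
import cv2,numpy as np
w=capture('wrist')['color'];s=capture('side')['color'][60:220,160:360]
s=cv2.resize(s,None,fx=2,fy=2);c=np.zeros((420,800,3),np.uint8);c[:,:400]=cv2.resize(w,(400,420));c[:320,400:]=s
cv2.imwrite('pics/m4.png',c[:,:,::-1])
```

```text
(no output)
```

View pics/m4.png

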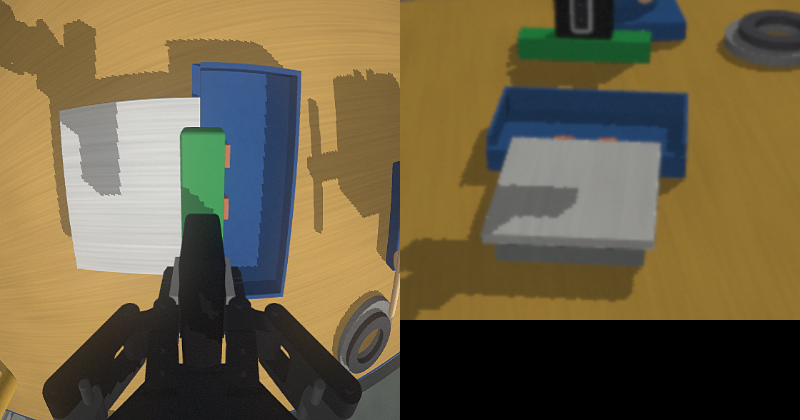

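carry_out([
  [0.0059,-0.0301,0,-0.0794,0],
  [0.0059,-0.0301,0,-0.0794,0],
  [0.0059,-0.0301,0,-0.0794,0],
  [0.0059,-0.0301,0,-0.0794,0],
  [0.0059,-0.0301,0,-0.0794,0],
  [0.0059,-0.0301,0,-0.0794,0],
  [0.0059,-0.0301,0,-0.0794,0],
  [0.0059,-0.0301,0,-0.0794,0],
])

```text
time: 10.17
ee_pos: [0.5579, -0.0434, 0.345]
tcp_rot: [-1.279, -2.867, 0.001]
wrist_force: [0.1, 1.2, -2.2]
gripper_width: 0.0232
finger_force: 79.3
```

carry_out([
  [0.0059,-0.0301,0,-0.0794,0],
  [0.0059,-0.0301,0,-0.0794,0],
  [0.0059,-0.0301,0,-0.0794,0],
  [0.0059,-0.0301,0,-0.0794,0],
  [0.0059,-0.0301,0,-0.0794,0],
  [0.0059,-0.0301,0,-0.0794,0],
  [0.0059,-0.0301,0,-0.0794,0],
  [0.0059,-0.0301,0,-0.0794,0],
])

```text
time: 10.83
ee_pos: [0.6052, -0.2842, 0.3446]
tcp_rot: [-2.111, -2.323, 0.001]
wrist_force: [0.0, 0.9, -2.7]
gripper_width: 0.023
finger_force: 79.3
```

carry_out([
  [0,0,-0.02,0,0],
  [0,0,-0.025,0,0],
  [0,0,-0.025,0,0],
  [0,0,-0.025,0,0],
  [0,0,-0.02,0,0],
  [0,0,-0.015,0,0],
  [0,0,0,0,0],
  [0,0,0,0,0],
])

```text
time: 11.5
ee_pos: [0.6049, -0.2825, 0.2151]
tcp_rot: [-2.106, -2.327, 0.001]
wrist_force: [0.5, 0.1, -2.4]
gripper_width: 0.0232
finger_force: 79.4
```

Run:
```python
from rig import capture,get_obs
import cv2,numpy as np
t=capture('top')['color'];cv2.imwrite('pics/t5.png',np.hstack([cv2.resize(t[130:320,0:240],(480,380)),t[20:400,240:]])[:,:,::-1])
```

```text
(no output)
```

View pics/t5.png

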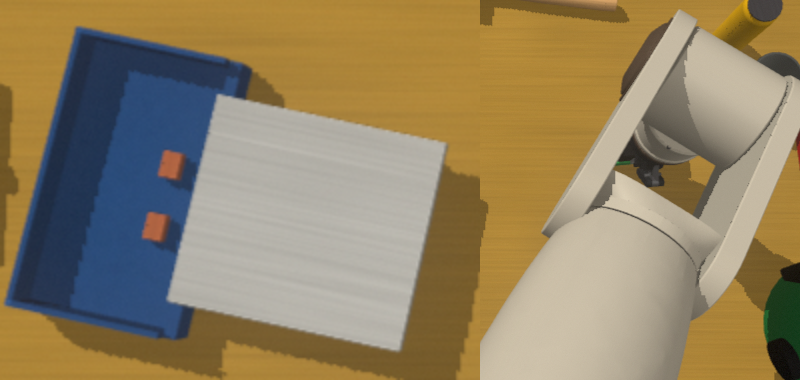

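Both offcuts lie flat in the tray, at (171,165) and (156,227) in the crop, clear of the plate. The scraper is about 8 mm above the bench, so I set it down.

carry_out([
  [0,0,-0.004,0,0],
  [0,0,-0.002,0,0],
  [0,0,0,0,0],
  [0,0,0,0,0],
])

```text
time: 11.88
ee_pos: [0.6053, -0.2827, 0.211]
tcp_rot: [2.107, 2.329, 0.0]
wrist_force: [0.5, -0.5, -1.7]
gripper_width: 0.0232
finger_force: 79.4
```

carry_out([
  [0,0,-0.001,0,0],
  [0,0,0,0,0],
  [0,0,0,0,0],
])

```text
time: 12.13
ee_pos: [0.6053, -0.2827, 0.2098]
tcp_rot: [2.108, 2.33, -0.0]
wrist_force: [0.3, -0.1, -2.8]
gripper_width: 0.0229
finger_force: 79.4
```

carry_out([
  [0,0,-0.001,0,0],
  [0,0,0,0,0],
  [0,0,0,0,0],
])

```text
time: 12.38
ee_pos: [0.6052, -0.2827, 0.2086]
tcp_rot: [-2.107, -2.33, 0.0]
wrist_force: [0.1, -0.5, -2.0]
gripper_width: 0.0228
finger_force: 79.4
```

carry_out([
  [0,0,-0.001,0,0],
  [0,0,0,0,0],
  [0,0,0,0,0],
])

```text
time: 12.63
ee_pos: [0.6052, -0.2827, 0.2076]
tcp_rot: [-2.108, -2.33, 0.0]
wrist_force: [-0.9, -0.8, -2.7]
gripper_width: 0.0229
finger_force: 79.4
```

carry_out([
  [0,0,-0.001,0,0],
  [0,0,0,0,0],
  [0,0,0,0,0],
])

```text
time: 12.88
ee_pos: [0.6053, -0.2827, 0.2073]
tcp_rot: [2.107, 2.329, 0.0]
wrist_force: [-2.4, 2.2, 4.8]
gripper_width: 0.0233
finger_force: 80.1
```

Contact felt on the bench. Release and rise.

carry_out([
  [0,0,0,0,1],
  [0,0,0,0,1],
  [0,0,0,0,1],
  [0,0,0,0,1],
  [0,0,0,0,1],
  [0,0,0,0,1],
  [0,0,0,0,1],
  [0,0,0,0,1],
])

```text
time: 13.55
ee_pos: [0.6052, -0.2827, 0.2066]
tcp_rot: [-2.107, -2.33, 0.0]
wrist_force: [-0.4, -0.1, 0.1]
gripper_width: 0.0856
finger_force: 0.0
```

carry_out([
  [0,0,0.01,0,1],
  [0,0,0.02,0,1],
  [0,0,0.025,0,1],
  [0,0,0.025,0,1],
  [0,0,0.025,0,1],
  [0,0,0.015,0,1],
  [0,0,0,0,1],
  [0,0,0,0,1],
])

```text
time: 14.22
ee_pos: [0.6052, -0.2826, 0.328]
tcp_rot: [2.106, 2.328, 0.0]
wrist_force: [-1.1, -0.2, -1.1]
gripper_width: 0.0854
finger_force: 0.0
```

Run:
```python
from rig import capture
import cv2
cv2.imwrite('pics/s6.png',capture('side')['color'][:,:,::-1])
```

```text
(no output)
```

View pics/s6.png

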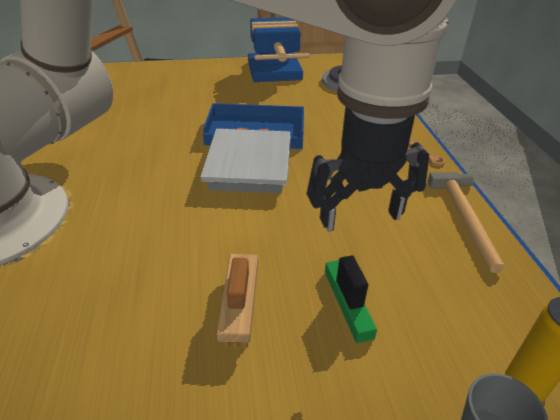

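The scraper stands upright at (350,297), the gripper is clear above it, and the offcuts are in the tray.

```bash
python3 -c "from rig import hand_in;print(hand_in())"
```

```text
the job is handed in; nothing more can be done
None
```

I wiped both copper offcuts into the blue tray with the green scraper, stood it upright on the bench and released it, and handed the job in at about 14 s of the 54 s limit; no verdict came back.

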